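Weighed scrap-solder canister off the scale, scale zeroed

TASK

The scrap-solder canister on the bench scale has been weighed: lift it off the pan, keep it upright, and set it down gently in the free space of the black tray beside the scale, standing flat on the tray floor, without shifting the canister already there. Then, with the pan empty, press the scale's large zero key fully down and let it come up again. Leave the small power key and everything else on the bench alone.

Things in the scene. Friction and masses are not known exactly. Their poses are not given: they have to be found in the camera images.
- canister: the canister to move: closed round steel tin with its lid fixed on, standing on the scale's pan, 0.4 to 0.85 kg. Tin 80 mm diameter, 92 mm high, lid bead 85 mm diameter. A stiff arch handle (fixed, does not fold) is riveted to its two sides (95 mm across the rivets) and passes over the lid. Origin: centre of the underside; z up its axis, y along the handle's bar
- canister_grip (a point): middle of the canister's black handle bar: a level round bar 16 mm in diameter and 60 mm long along the canister's y, its axis 130 mm above the canister's underside and 38 mm above the lid; free all round, to be pinched across from above
- neighbour: a second canister of exactly the same make (same sizes, same origin and axes), already weighed and standing in the tray, anywhere along its length; not to be shifted
- tray: black open tray, fixed to the bench, 330 mm long (its x) by 130 mm wide (its y), walls 30 mm high and 5 mm thick, so 320 x 120 mm inside; floor 5 mm thick. Origin: centre of the underside, on the bench; z up. The longer free end beside the neighbour always has room for the canister (at least 115 mm of length)
- scale: pale grey bench scale, fixed, 260 mm deep (its x) by 190 mm wide (its y). Origin: centre of its footprint, on the bench; z up; its front, with keys and display, looks along its -x, roughly towards the robot. The cell housing behind the display is 57 mm high, the key strip along the front edge 42 mm. Which of scale and tray stands on the left and which on the right varies
- pan: the scale's weighing pan; origin 15 mm below the centre of its top face
- pan_top (a point): centre of the top face of the scale's flat rectangular steel pan, 150 (scale x) x 166 mm (scale y), no rim, 72 mm above the bench
- key_zero (a joint): travel of the zero key in m: 0 up, 0.006 fully down. The larger of the scale's two keys: a black round spring key, 28 mm diameter in a 44 mm grey collar, on the front strip at the scale's -y end. It moves straight down, 1.5 N to start and 5 N for the full travel, and springs back
- key_zero_top (a point): centre of the top of the zero key, 56 mm above the bench when up, 10 mm proud of its collar; moves with the key
- key_power (a joint): travel of the power key in m: 0 up, 0.004 fully down; the small black round key, 14 mm diameter in a 30 mm collar, at the +y end of the front strip, 105 mm from the zero key; its top is 54 mm above the bench. Not to be pressed
- flux_bottle: bystander: small amber bottle, 30 mm diameter, 75 mm high, standing between scale and tray; origin at its underside
- wool_pot: bystander: black pot 72 mm diameter, 65 mm high with brass tip-cleaning wool, at the left side; origin at its underside
- wash_bottle: bystander: light blue bottle 64 mm diameter, 185 mm high with a white spout, at the right side; origin at its underside
- screwdriver: bystander: screwdriver with a red handle, lying on the bench between scale and tray, pointing away from the robot
- solder_reel: bystander: reel of solder, 60 mm diameter, 46 mm high, at the right side; origin at its underside
- pliers: bystander: small pliers lying at the left side, 140 mm long; origin under the rivet
Things that resemble listed ones, but are neither listed nor needed, are in the scene too. Leave any brown, green or pink look-alike of the canister alone.

How it is judged:
By the outcome, as a careful person would: the job done as asked, in the order asked, and still so for the second after the job is handed in, with the robot touching nothing.
It also fails if it takes over 51 s, if anything falls off the work surface, if the arm or the gripper's body presses on something with over 40 N, if the wrist force passes 120 N, or if a joint passes its speed limit or range.

ROBOT

A 6-joint arm with a two-finger parallel gripper is mounted at the origin on the work surface. World frame = base frame: x ahead of the robot, y to its left, z up, the work surface at z = 0. Lengths are in m, angles in degrees, forces in N, time in s.
With the tool pointing down it reaches from about 0.3 to 0.75 m from the base axis. Payload 8.5 kg.
Tool frame: the origin (TCP) lies midway between the tips of the shut fingers; the grasp point (between the pads) lies grasp_offset behind it (grasp_offset is the distance from the TCP to the grasp point, in m); z points along the fingers, y is the line along which they close (so a half turn about z gives the same grasp; the last joint's range is limited). The gripper opens to 85 mm and grips with 20 to 120 N. Pads are 22 mm wide; open, the fingers measure 114 mm over their backs; the gripper's body (76 mm by 85 mm) begins 54 mm behind the grasp point. The pads swing forward as they close: fully open they stand 13 mm farther back than shut.
Start: joints at [-77.252, 21.807, 74.336, -0, 83.858, -12.336], TCP at [0.233, -0.498, 0.231] pointing down, gripper open.
Joint ranges: [-178.18, 178.18], [-50.72, 133.34], [12.68, 142.11], [-81.47, 261.47], [9.98, 163.14], [-165.26, 165.26]. Speed limits (degrees/s): [136.94, 136.94, 180, 180, 180, 180].

INTERFACE

Orientations are given as a 3x3 rotation matrix whose columns are the frame's x, y, z axes.
In Python, from rig import observe, get_image, camera_params, close_job, grasp_offset gives the robot as it stands.
- The arm moves only by the shell command python3 -m handwheel 'ROWS' [OPENING] [FORCE]. ROWS is JSON, a list of rows, each a list of 2 entries, a list of its own where there are three numbers: the shift along the tool's x, y, z as a fraction of full scale, then the turn, a rotation vector about the tool's x, y, z as a fraction of full scale. In form: [[[dx, dy, dz], [ax, ay, az]], ...]. A call has 1 to 10 rows; each row is the pose to reach, as a shift and turn from the pose commanded when the call began, along the tool's axes at that moment, turning the shorter way round; what a row does not reach only later rows make up. Full scale, the value 1, is 0.5 m for a shift and pi rad for a turn. A row lasts 1/10 s, in which the tool goes at most 50 mm and 8.59 degrees, less where a joint would pass 70% of its speed; a pose out of reach is approached as far as the arm can. A call with a number of a shift or a turn outside -1 to 1 is refused whole. A call with a gripper value outside its range is refused whole. OPENING is the opening, from 0 (shut) to 1 (fully open), set as the call begins (- or left out, the last holds). The fingers move at their own pace and stop on an object; FORCE is the grip in N (left out, the last holds). Time passes only in rows, so rows that repeat a pose let the fingers close. It gives the time, the measured TCP pose, the force, the opening and the grip force at its end, in the units of the state.
- observe(): the state, without advancing time (a new reading comes with each control period).
- get_image(name): name is "scene" or "top" or "wrist"; returns (picture, depth): 420x560x3 uint8, red, green, blue; 420x560 float32, m along the optical axis (not along the pixel's ray), 0 where there is no reading.
- camera_params(name): a dict with "K" (3x3 intrinsics, pixels), "R" (3x3) and "t" (3): a world point X has camera coordinates R X + t. Camera axes: x right, y down, z forward; pixel columns grow to the right and rows downward; lengths in m; the calibration is good to about 2 mm. The wrist camera is an equidistant fisheye: a pixel r from the principal point sees the ray r / f radians off the axis. A picture is of the moment at which its call begins: read the wrist's pose just before it. camera_params takes no time and is no camera call; for the wrist camera it gives the pose at the moment of the call.
- close_job(): hands the job in; it is judged then, once.
The state is a dict: "time_s": time; "q": joint angles; "qvel": joint speeds; "joint_efforts": joint torques, N m; "position": TCP position; "tool_rot": TCP orientation; "ft_force": force on the tool from outside, world axes, zero at the start; "wrist_torque": the same for the moment, N m; "grip_width": finger opening in m; "gripper_force": force on a finger pad.
Only numpy, scipy, OpenCV 4.12 (cv2) and the standard library are available. Lean on these libraries where they do the work, as an engineer would, in place of code of your own. Each camera call takes 0.05 s, during which the arm holds its last target. There are 200 camera calls.

## Working session

There is one attempt and no reset: what is moved stays moved. The work goes in short steps, Python scripts to look and compute and a shell command to move; the robot and the scene stay as the last step left them, time stands still between calls to the robot, and variables do not carry over. Pictures are saved under pics/ and viewed, at most 10 in all, crops included, and the job is handed in when it is done.

```bash
mkdir -p pics; cat > h.py <<'E'
import numpy as np, cv2
from rig import *
def cloud(n):
    im,d=get_image(n); p=camera_params(n); K,R,t=map(np.array,(p['K'],p['R'],p['t']))
    v,u=np.mgrid[:d.shape[0],:d.shape[1]]
    c=np.stack([(u-K[0,2])/K[0,0]*d,(v-K[1,2])/K[1,1]*d,d],-1)
    return im,d,(c-t.ravel())@R   # R^T (c-t)
E
python3 - <<'E'
from h import *
s=observe(); print(s['time_s'],s['position'],s['tool_rot'],grasp_offset,s['grip_width'])
for n in('top','scene'):
    im,d,P=cloud(n); np.savez(n+'.npz',im=im,d=d,P=P); cv2.imwrite(f'pics/{n}0.png',im[...,::-1])
    p=camera_params(n); print(n,np.round(p['K'],1).tolist(),(-np.array(p['R']).T@np.ravel(p['t'])).round(3))
E
```

```text
0.0 [ 0.23308316 -0.49784235  0.23071566] [[ 9.05694544e-01  4.23930752e-01 -3.31747115e-04]
 [ 4.23930769e-01 -9.05693454e-01  1.43902931e-03]
 [ 3.09587587e-04 -1.44395880e-03 -9.99998910e-01]] 0.0187 0.08534585597187345
top [[529.7, 0.0, 271.0], [0.0, 529.7, 203.5], [0.0, 0.0, 1.0]] [ 0.383 -0.014  1.64 ]
scene [[411.6, 0.0, 277.7], [0.0, 411.6, 207.6], [0.0, 0.0, 1.0]] [1.102 0.236 1.059]
```

View pics/top0.png

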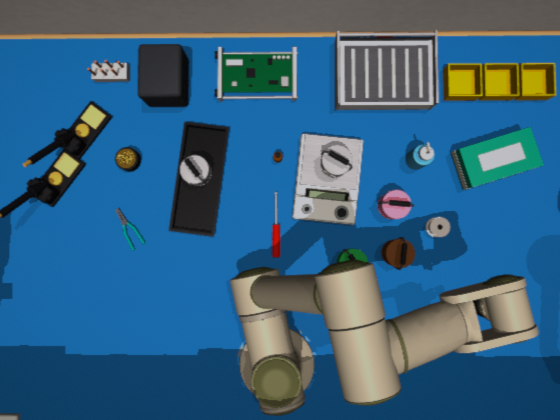

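View pics/scene0.png

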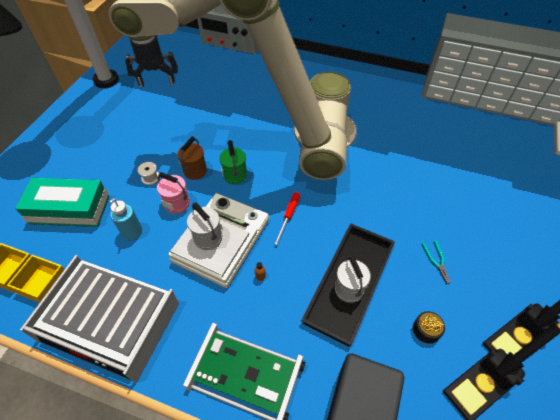

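The top view shows the steel-grey canister on the pan at about (337,160), the neighbour in the tray at (195,170), the zero key at (341,212) and the power key at (307,209). The look-alikes are pink (396,204), brown (399,252) and green (352,258). Only the grey tin at (337,160) stands on the pan, so it fits the description. Next I'll measure from depth and confirm with a crop.

```bash
python3 - <<'E'
from h import *
im0=None
for n in('top','scene'):
    z=np.load(n+'.npz'); im,d,P=z['im'].astype(int),z['d'],z['P']; ok=d>0
    X,Y,Z=P[...,0],P[...,1],P[...,2]; br=im.max(-1); sat=br-im.min(-1)
    if n=='top':
        cv2.imwrite('pics/crop.png',cv2.resize(im[110:250,160:370].astype(np.uint8)[...,::-1],None,fx=3.5,fy=3.5,interpolation=cv2.INTER_CUBIC))
    print(n)
    def rep(name,m):
        m=m&ok
        if m.sum()<4: print(name,m.sum()); return
        q=np.stack([X[m],Y[m]],-1).astype(np.float32); r=cv2.minAreaRect(q); c,s,v=np.linalg.svd(q-q.mean(0),full_matrices=False)
        print(name,m.sum(),'mean',q.mean(0).round(4),'z',np.percentile(Z[m],[5,50,95]).round(4),'rect c',np.round(r[0],4),'size',np.round(r[1],4),'long axis deg',np.degrees(np.arctan2(v[0,1],v[0,0])).round(1))
    def near(x,y,r): return np.hypot(X-x,Y-y)<r
    if n=='top':
        c1=P[165,330];c2=P[178,190]
        c1=P[160,337];c2=P[170,195]; np.save('c.npy',[c1,c2]); print(c1,c2)
    c1,c2=np.load('c.npy')
    rep('bar',near(*c1[:2],.06)&(Z>.195)&(Z<.22)&(br<90))
    rep('lid',near(*c1[:2],.07)&(Z>.155)&(Z<.172))
    rep('nbar',near(*c2[:2],.06)&(Z>.125)&(Z<.16)&(br<90))
    rep('nlid',near(*c2[:2],.07)&(Z>.088)&(Z<.106))
    rep('pan',near(*c1[:2],.16)&(Z>.068)&(Z<.076)&(X>c1[0]-.11))
    rep('traywall',near(*c2[:2],.3)&(Z>.026)&(Z<.034)&(br<70)&(Y>c2[1]-.15)&(Y<c2[1]+.12))
    rep('trayall',near(*c2[:2],.3)&(Z>.002)&(Z<.034)&(br<60)&(sat<30)&(Y>c2[1]-.13)&(Y<c2[1]+.1))
    rep('strip',near(c1[0]-.15,c1[1],.15)&(Z>.038)&(Z<.046)&(br>90)&(sat<40))
    rep('keysdark',near(c1[0]-.15,c1[1]-.02,.05)&(Z>.050)&(Z<.06)&(br<60))
    if n=='top':
        for (r,c) in[(212,341),(209,307)]: print('key px',P[r,c])
E
```

```text
top
[ 0.59234801 -0.16684641  0.20006236] [0.57402784 0.23215852 0.1370696 ]
bar 128 mean [ 0.5987 -0.1687] z [0.2017 0.2082 0.2144] rect c [ 0.5996 -0.1684] size [0.072  0.0157] long axis deg -120.2
lid 569 mean [ 0.5971 -0.1671] z [0.1587 0.1644 0.17  ] rect c [ 0.5995 -0.1682] size [0.0836 0.0834] long axis deg 149.4
nbar 117 mean [0.5816 0.2415] z [0.1341 0.1413 0.1471] rect c [0.5809 0.2411] size [0.0736 0.0143] long axis deg -142.9
nlid 516 mean [0.5809 0.2418] z [0.0913 0.0971 0.1027] rect c [0.5823 0.2423] size [0.082  0.0839] long axis deg -49.9
pan 1607 mean [ 0.5981 -0.1515] z [0.0686 0.0722 0.0754] rect c [ 0.5926 -0.1546] size [0.1713 0.1808] long axis deg -164.1
traywall 677 mean [0.5844 0.2324] z [0.0267 0.0301 0.0335] rect c [0.628  0.2412] size [0.4839 0.197 ] long axis deg 176.7
trayall 3373 mean [0.5623 0.2389] z [0.0027 0.0078 0.0315] rect c [0.6283 0.238 ] size [0.4807 0.1814] long axis deg 172.9
strip 846 mean [ 0.4674 -0.1392] z [0.0385 0.0418 0.0455] rect c [ 0.4987 -0.1469] size [0.1865 0.1346] long axis deg -96.5
keysdark 50 mean [ 0.4569 -0.1935] z [0.0511 
[... 571 characters left out ...]
0.0928 0.0964 0.0994] rect c [0.5848 0.2416] size [0.0832 0.0839] long axis deg 99.6
pan 1818 mean [ 0.6217 -0.144 ] z [0.0687 0.0713 0.0743] rect c [ 0.5978 -0.1589] size [0.1678 0.1735] long axis deg 129.4
traywall 872 mean [0.5878 0.2406] z [0.0268 0.0295 0.0325] rect c [0.62   0.2312] size [0.1347 0.452 ] long axis deg -8.9
trayall 3771 mean [0.5686 0.2361] z [0.0026 0.0056 0.0306] rect c [0.6201 0.2316] size [0.1333 0.4489] long axis deg -8.1
strip 761 mean [ 0.4673 -0.1361] z [0.0387 0.0416 0.045 ] rect c [ 0.4579 -0.1602] size [0.2582 0.1183] long axis deg 81.9
keysdark 47 mean [ 0.4615 -0.1931] z [0.0507 0.0551 0.058 ] rect c [ 0.4607 -0.1932] size [0.0201 0.0252] long axis deg 121.8
```

View pics/crop.png

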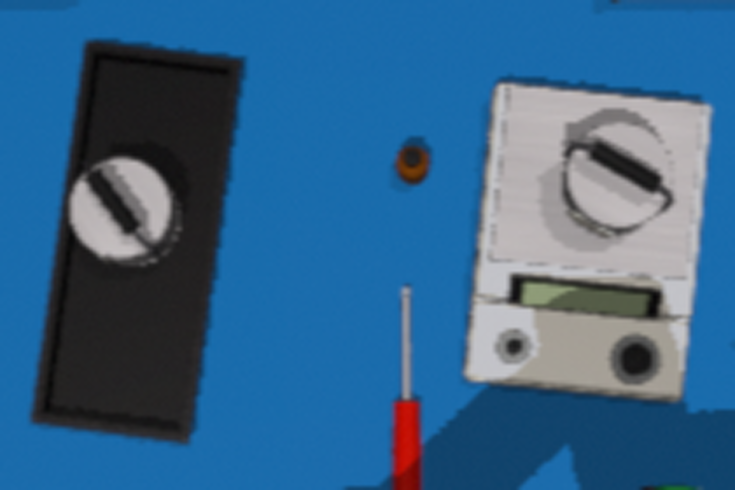

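The crop confirms the target: a plain steel tin with a black bar on the pan. The bar runs from (593,145) to (660,188), and the large zero key is at (636,357). Next are the tray rectangle and the first move.

```bash
cat >> h.py <<'E'
from scipy.spatial.transform import Rotation as Ro
def to(p,ydeg):
    s=observe(); R=np.array(s['tool_rot']); a=np.radians(ydeg); y=np.array([np.cos(a),np.sin(a),0]); z=np.array([0,0,-1.]); x=np.cross(y,z)
    T=np.stack([x,y,z],-1)
    print('t',round(s['time_s'],2),'pos',np.round(s['position'],4),'shift',(R.T@(np.array(p)-s['position'])/.5).round(4),'turn',(Ro.from_matrix(R.T@T).as_rotvec()/np.pi).round(4))
E
python3 - <<'E'
from h import *
for n in('top','scene'):
    z=np.load(n+'.npz'); im,d,P=z['im'].astype(int),z['d'],z['P']
    X,Y,Z=np.moveaxis(P,-1,0); br=im.max(-1)
    m=((d>0)&(Z>.0265)&(Z<.0335)&(br<75)&(X<.735)&(X>.35)&(Y>.12)&(Y<.36)).astype(np.uint8)
    q=P[m>0][:,:2].astype(np.float32); r=cv2.minAreaRect(q); b=cv2.boxPoints(r)
    print(n,len(q),np.round(r,3) if 0 else r, b.round(3).tolist())
    r2=cv2.minAreaRect(P[((d>0)&(Z>-.01)&(Z<.035)&(br<60)&(X<.735)&(X>.35)&(Y>.12)&(Y<.36))][:,:2].astype(np.float32));print(r2)
to([.601,-.168,.29],-29.5); to([.601,-.168,.182],-29.5)
E
```

```text
top 593 ((0.5629623532295227, 0.2381449192762375), (0.1377011239528656, 0.33839112520217896), 82.43035888671875) [[0.38600000739097595, 0.19200000166893005], [0.722000002861023, 0.14800000190734863], [0.7400000095367432, 0.2840000092983246], [0.40400001406669617, 0.32899999618530273]]
((0.5638070106506348, 0.23878982663154602), (0.13917697966098785, 0.337484210729599), 82.4200668334961)
scene 859 ((0.5651445388793945, 0.23867450654506683), (0.13528290390968323, 0.3397253751754761), 82.50479125976562) [[0.3880000114440918, 0.1940000057220459], [0.7250000238418579, 0.14900000393390656], [0.7419999837875366, 0.2840000092983246], [0.4059999883174896, 0.328000009059906]]
((0.5655728578567505, 0.23871901631355286), (0.13331907987594604, 0.33886849880218506), 82.59297180175781)
t 0.1 pos [ 0.2331 -0.4979  0.2308] shift [ 0.9461 -0.2858 -0.1178] turn [-0.0003 -0.0002 -0.1968]
t 0.1 pos [ 0.2331 -0.4979  0.2308] shift [ 0.946  -0.2855  0.0982] turn [-0.0003 -0.0002 -0.1968]
```

```bash
python3 -m handwheel '[[[0.05,-0.015,-0.03],[0,0,-0.01]],[[0.12,-0.036,-0.06],[0,0,-0.03]],[[0.2,-0.06,-0.09],[0,0,-0.05]],[[0.28,-0.085,-0.118],[0,0,-0.07]],[[0.36,-0.109,-0.118],[0,0,-0.09]],[[0.44,-0.133,-0.118],[0,0,-0.11]],[[0.52,-0.157,-0.118],[0,0,-0.13]],[[0.6,-0.181,-0.118],[0,0,-0.15]],[[0.68,-0.205,-0.118],[0,0,-0.17]],[[0.75,-0.227,-0.118],[0,0,-0.19]]]' 1 40
python3 - <<'E'
from h import *
to([.601,-.168,.29],-29.5)
E
```

```text
time_s: 1.1
position: [0.5259, -0.2346, 0.2899]
tool_rot: [[0.508, 0.861, -0.001], [0.861, -0.508, 0.001], [0.0, -0.001, -1.0]]
ft_force: [-0.6, -1.1, -0.1]
grip_width: 0.0854
gripper_force: 0.0
t 1.1 pos [ 0.5259 -0.2346  0.2899] shift [ 1.911e-01  6.170e-02 -1.000e-04] turn [-0.0002 -0.0001 -0.0057]
```

```bash
python3 -m handwheel '[[[0.06,0.02,0],[0,0,-0.002]],[[0.12,0.04,0],[0,0,-0.004]],[[0.17,0.056,0],[0,0,-0.006]],[[0.191,0.062,0],[0,0,-0.006]],[[0.191,0.062,0],[0,0,-0.006]],[[0.191,0.062,0],[0,0,-0.006]]]'
python3 - <<'E'
from h import *
to([.601,-.168,.182],-29.5)
im,d=get_image('wrist'); p=camera_params('wrist'); cv2.imwrite('pics/w1.png',im[...,::-1])
K,R,t=[np.array(p[k]) for k in 'KRt']
def proj(X):
    c=R@np.array(X)+t.ravel(); th=np.arctan2(np.hypot(c[0],c[1]),c[2]); u=c[:2]/np.hypot(c[0],c[1]); return (K[[0,1],[0,1]]*th*u+K[:2,2]).round(1)
a=np.radians(60.5); e=np.array([np.cos(a),np.sin(a),0])*.03; c=np.array([.601,-.168,.202])
print(proj(c-e),proj(c),proj(c+e))
# back-project dark bar pixels onto the plane z=.202 (equidistant fisheye)
v,u=np.mgrid[:im.shape[0],:im.shape[1]]; dx=u-K[0,2];dy=v-K[1,2]; r=np.hypot(dx,dy)+1e-9; th=r/K[0,0]
ray=np.stack([np.sin(th)*dx/r,np.sin(th)*dy/r,np.cos(th)],-1)@R; C=-R.T@t.ravel()
s=(.202-C[2])/ray[...,2]; W=C+ray*s[...,None]
q=W[...,:2]-c[:2]; al=q@e[:2]/.03; ac=q@np.array([-e[1],e[0]])/.03
m=(abs(al)<.025)&(abs(ac)<.03)&(im.max(-1)<60)&(ray[...,2]<0)
print(m.sum(),np.percentile(ac[m],[2,25,50,75,98]).round(4),np.polyfit(al[m],ac[m],1).round(4))
E
```

```text
time_s: 1.7
position: [0.5995, -0.1707, 0.2902]
tool_rot: [[0.495, 0.869, -0.001], [0.869, -0.495, -0.0], [-0.0, -0.001, -1.0]]
ft_force: [-0.0, -0.1, 0.3]
grip_width: 0.0855
gripper_force: 0.0
t 1.7 pos [ 0.5995 -0.1707  0.2902] shift [ 0.0063 -0.      0.2163] turn [-0.0002  0.0001 -0.001 ]
[284.5 246.1] [284.4 209.2] [284.3 169.5]
1313 [-0.008  -0.0049 -0.0005  0.0031  0.0064] [-0.001  -0.0008]
```

View pics/w1.png

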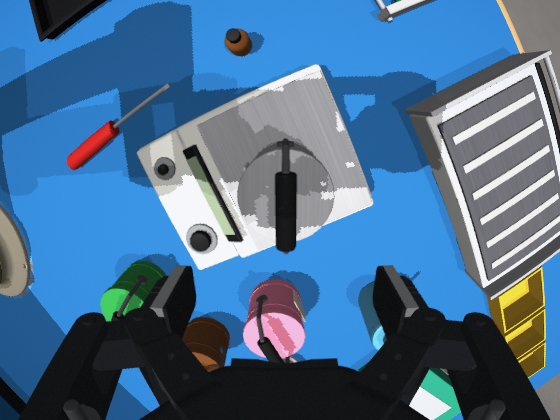

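The wrist view shows the bar at (286,172)–(286,248), within 1 mm of the closing centre and aligned with it. Descending to grip.

```bash
python3 -m handwheel '[[[0.006,-0.001,0.05],[0,0,0]],[[0.006,-0.001,0.1],[0,0,0]],[[0.006,-0.001,0.14],[0,0,0]],[[0.006,-0.001,0.17],[0,0,0]],[[0.006,-0.001,0.195],[0,0,0]],[[0.006,-0.001,0.21],[0,0,0]],[[0.006,-0.001,0.216],[0,0,0]],[[0.006,-0.001,0.216],[0,0,0]]]'
python3 -m handwheel '[[[0,0,0],[0,0,0]],[[0,0,0],[0,0,0]],[[0,0,0],[0,0,0]],[[0,0,0],[0,0,0]],[[0,0,0],[0,0,0]],[[0,0,0],[0,0,0]],[[0,0,0],[0,0,0]],[[0,0,0],[0,0,0]]]' 0 60
```

```text
time_s: 2.55
position: [0.6011, -0.1675, 0.1825]
tool_rot: [[0.495, 0.869, 0.0], [0.869, -0.495, -0.0], [-0.0, 0.0, -1.0]]
ft_force: [-0.4, 0.6, -0.4]
grip_width: 0.0857
gripper_force: 0.0
time_s: 3.35
position: [0.6014, -0.1673, 0.1826]
tool_rot: [[0.495, 0.869, 0.001], [0.869, -0.495, -0.0], [0.0, 0.001, -1.0]]
ft_force: [1.5, -0.2, 0.9]
grip_width: 0.0142
gripper_force: 58.4
```

Gripped (about 16 mm wide). Lifting 100 mm, gently at first.

```bash
python3 -m handwheel '[[[0,0,-0.01],[0,0,0]],[[0,0,-0.025],[0,0,0]],[[0,0,-0.045],[0,0,0]],[[0,0,-0.07],[0,0,0]],[[0,0,-0.1],[0,0,0]],[[0,0,-0.13],[0,0,0]],[[0,0,-0.16],[0,0,0]],[[0,0,-0.185],[0,0,0]],[[0,0,-0.2],[0,0,0]],[[0,0,-0.2],[0,0,0]]]'
python3 - <<'E'
from h import *
to([.472,.2505,.28],-29.5)
im,_=get_image('scene'); cv2.imwrite('pics/s2.png',cv2.resize(im[100:350,130:420,::-1],None,fx=2,fy=2))
E
```

```text
time_s: 4.35
position: [0.6013, -0.1673, 0.2835]
tool_rot: [[0.494, 0.869, 0.002], [0.869, -0.494, -0.001], [0.0, 0.002, -1.0]]
ft_force: [0.1, 0.2, -5.4]
grip_width: 0.0142
gripper_force: 58.7
t 4.35 pos [ 0.6013 -0.1673  0.2835] shift [ 0.5984 -0.6379  0.006 ] turn [ 0.0006 -0.     -0.0007]
```

View pics/s2.png

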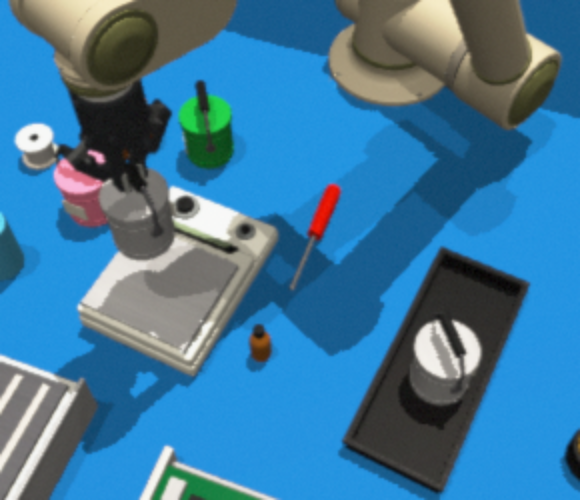

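```bash
python3 -m handwheel '[[[0.006,-0.006,0],[0,0,0]],[[0.018,-0.019,0],[0,0,0]],[[0.042,-0.045,0],[0,0,0]],[[0.072,-0.077,0],[0,0,0]],[[0.105,-0.112,0],[0,0,0]],[[0.14,-0.149,0],[0,0,0]],[[0.175,-0.187,0],[0,0,0]],[[0.21,-0.224,0],[0,0,0]],[[0.245,-0.261,0],[0,0,0]],[[0.28,-0.299,0],[0,0,0]]]'
python3 -m handwheel '[[[0.035,-0.037,0],[0,0,0]],[[0.07,-0.075,0],[0,0,0]],[[0.105,-0.112,0],[0,0,0]],[[0.14,-0.149,0],[0,0,0]],[[0.175,-0.187,0],[0,0,0]],[[0.21,-0.224,0],[0,0,0]],[[0.242,-0.258,0],[0,0,0]],[[0.27,-0.288,0],[0,0,0]],[[0.292,-0.311,0],[0,0,0]],[[0.307,-0.328,0],[0,0,0]]]'
python3 -m handwheel '[[[0.007,-0.007,0],[0,0,0]],[[0.01,-0.01,0],[0,0,0]],[[0.01,-0.01,0],[0,0,0]],[[0.01,-0.01,0],[0,0,0]],[[0.01,-0.01,0],[0,0,0]],[[0.01,-0.01,0],[0,0,0]]]'
python3 - <<'E'
from h import *
to([.472,.2505,.28],-29.5); to([.472,.2505,.1163],-29.5)
for n in('top','scene'):
    im,d,P=cloud(n); X,Y,Z=np.moveaxis(P,-1,0); br=im.max(-1)
    m=(d>0)&(np.hypot(X-.472,Y-.2505)<.065)&(Z>.19)&(Z<.285)&(br>90)
    l=m&(abs(Z-np.percentile(Z[m],90))<.02)
    print(n,m.sum(),P[m].mean(0).round(3),np.percentile(Z[m],[5,50,95]).round(3),cv2.minAreaRect(P[m][:,:2].astype(np.float32)))
    if n=='scene': cv2.imwrite('pics/s3.png',cv2.resize(im[60:360,200:460,::-1],None,fx=2,fy=2))
E
```

```text
time_s: 5.4
position: [0.5391, 0.0306, 0.2824]
tool_rot: [[0.494, 0.87, -0.0], [0.87, -0.494, 0.0], [0.0, -0.0, -1.0]]
ft_force: [0.4, 0.0, -5.1]
grip_width: 0.014
gripper_force: 58.6
time_s: 6.4
position: [0.4722, 0.2446, 0.2824]
tool_rot: [[0.493, 0.87, -0.0], [0.87, -0.493, 0.0], [0.0, -0.0, -1.0]]
ft_force: [0.3, 0.1, -4.6]
grip_width: 0.0143
gripper_force: 58.6
time_s: 7.0
position: [0.4721, 0.2494, 0.2823]
tool_rot: [[0.495, 0.869, -0.0], [0.869, -0.495, -0.0], [-0.0, 0.0, -1.0]]
ft_force: [-0.8, 0.0, -4.3]
grip_width: 0.0141
gripper_force: 58.6
t 7.0 pos [0.4721 0.2494 0.2823] shift [ 0.0019 -0.0013  0.0046] turn [ 0.     0.    -0.001]
t 7.0 pos [0.4721 0.2494 0.2823] shift [ 0.0019 -0.0013  0.332 ] turn [ 0.     0.    -0.001]
top 121 [0.471 0.223 0.264] [0.259 0.264 0.268] ((0.45717504620552063, 0.23211131989955902), (0.03695465251803398, 0.08203586935997009), 53.915306091308594)
scene 581 [0.484 0.244 0.262] [0.257 0.264 0.266] ((0.47685131430625916, 0.24765118956565857), (0.07341326773166656, 0.0841807872056961), 9.549554824829102)
```

View pics/s3.png

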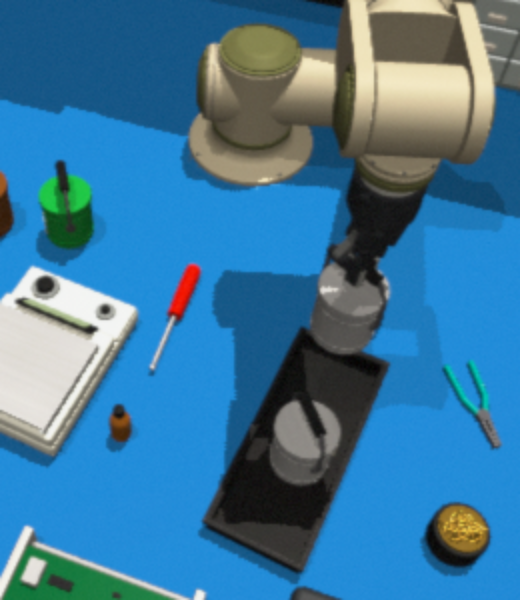

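The canister hangs upright over the free near end of the tray, at (350,300). The neighbour at (305,440) is clear. The lid height (0.264) matches the expected 0.263. Lowering it.

```bash
python3 -m handwheel '[[[0.001,-0.001,0.02],[0,0,0]],[[0.002,-0.001,0.055],[0,0,0]],[[0.002,-0.001,0.095],[0,0,0]],[[0.002,-0.001,0.135],[0,0,0]],[[0.002,-0.001,0.175],[0,0,0]],[[0.002,-0.001,0.215],[0,0,0]],[[0.002,-0.001,0.255],[0,0,0]],[[0.002,-0.001,0.285],[0,0,0]],[[0.002,-0.001,0.305],[0,0,0]],[[0.002,-0.001,0.315],[0,0,0]]]'
python3 -m handwheel '[[[0,0,0.004],[0,0,0]],[[0,0,0.007],[0,0,0]],[[0,0,0.009],[0,0,0]],[[0,0,0.011],[0,0,0]],[[0,0,0.011],[0,0,0]],[[0,0,0.011],[0,0,0]],[[0,0,0.011],[0,0,0]]]'
```

```text
time_s: 8.1
position: [0.4717, 0.2508, 0.1238]
tool_rot: [[0.495, 0.869, -0.001], [0.869, -0.495, -0.0], [-0.001, -0.001, -1.0]]
ft_force: [-0.4, -0.4, -4.5]
grip_width: 0.0145
gripper_force: 58.5
time_s: 8.8
position: [0.472, 0.2509, 0.1194]
tool_rot: [[0.494, 0.869, 0.0], [0.869, -0.494, 0.0], [0.0, 0.0, -1.0]]
ft_force: [-0.3, -0.5, -4.5]
grip_width: 0.0139
gripper_force: 58.6
```

```bash
python3 -m handwheel '[[[0,0,0.001],[0,0,0]],[[0,0,0.002],[0,0,0]],[[0,0,0.003],[0,0,0]],[[0,0,0.004],[0,0,0]],[[0,0,0.005],[0,0,0]],[[0,0,0.006],[0,0,0]],[[0,0,0.006],[0,0,0]],[[0,0,0.006],[0,0,0]]]'|egrep 'pos|ft'
python3 -m handwheel '[[[0,0,0.001],[0,0,0]],[[0,0,0.001],[0,0,0]],[[0,0,0.001],[0,0,0]]]'|egrep 'pos|ft'
```

```text
position: [0.472, 0.2508, 0.1163]
ft_force: [0.1, 0.4, -4.5]
position: [0.472, 0.2508, 0.1158]
ft_force: [-0.2, 1.0, -3.2]
```

Contact is starting, so I'll ease down a little further.

```bash
python3 -m handwheel '[[[0,0,0.001],[0,0,0]],[[0,0,0.001],[0,0,0]],[[0,0,0.001],[0,0,0]]]'|egrep 'pos|ft'
python3 - <<'E'
from h import *
for n in('scene',):
    im,d,P=cloud(n); X,Y,Z=np.moveaxis(P,-1,0); br=im.max(-1)
    for c,s in(((.472,.2505),'can'),((.583,.241),'nb')):
        m=(d>0)&(np.hypot(X-c[0],Y-c[1])<.036)&(Z>.088)&(Z<.106)&(br>80)
        A=np.c_[X[m]-c[0],Y[m]-c[1],np.ones(m.sum())]; print(s,m.sum(),np.linalg.lstsq(A,Z[m],rcond=None)[0].round(4),'tilt slopes')
E
```

```text
position: [0.4722, 0.2509, 0.1156]
ft_force: [-0.2, -0.1, -1.7]
can 277 [-0.0042 -0.0034  0.0971] tilt slopes
nb 418 [-0.0038  0.0008  0.0965] tilt slopes
```

It stands flat: the lid slope is the same as the neighbour's. One more small step down, then release and retreat.

```bash
python3 -m handwheel '[[[0,0,0.001],[0,0,0]],[[0,0,0.001],[0,0,0]]]'|egrep 'pos|ft'
python3 -m handwheel '[[[0,0,0],[0,0,0]],[[0,0,0],[0,0,0]],[[0,0,0],[0,0,0]],[[0,0,0],[0,0,0]],[[0,0,0],[0,0,0]],[[0,0,0],[0,0,0]],[[0,0,0],[0,0,0]]]' 0.6
python3 -m handwheel '[[[0,0,-0.02],[0,0,0]],[[0,0,-0.05],[0,0,0]],[[0,0,-0.09],[0,0,0]],[[0,0,-0.14],[0,0,0]],[[0,0,-0.19],[0,0,0]],[[0,0,-0.24],[0,0,0]],[[0,0,-0.24],[0,0,0]]]'
python3 - <<'E'
from h import *
to([.459,-.193,.235],-29.5); to([.459,-.193,.085],-29.5)
for n in('top','scene'):
    im,d,P=cloud(n); X,Y,Z=np.moveaxis(P,-1,0); br=im.max(-1)
    for c,s in(((.472,.2505),'can'),((.583,.241),'nb')):
        m=(d>0)&(np.hypot(X-c[0],Y-c[1])<.06)&(Z>.088)&(Z<.106)&(br>80)
        print(n,s,m.sum(),cv2.minAreaRect(P[m][:,:2].astype(np.float32)))
    m=(d>0)&(np.hypot(X-.459,Y+.193)<.04)&(Z>.05)&(Z<.061)&(br<60); print('key',m.sum(),P[m].mean(0).round(4),P[m].min(0).round(3),P[m].max(0).round(3))
    if n=='scene': cv2.imwrite('pics/s4.png',cv2.resize(im[60:360,200:460,::-1],None,fx=2,fy=2))
E
```

```text
position: [0.4726, 0.2509, 0.1154]
ft_force: [0.5, -1.4, 2.9]
time_s: 11.15
position: [0.472, 0.2509, 0.1148]
tool_rot: [[0.494, 0.869, -0.0], [0.869, -0.494, -0.0], [-0.0, -0.0, -1.0]]
ft_force: [0.2, 0.4, 0.2]
grip_width: 0.0516
gripper_force: 0.0
time_s: 11.85
position: [0.4731, 0.2512, 0.2388]
tool_rot: [[0.494, 0.869, 0.007], [0.869, -0.494, 0.002], [0.005, 0.005, -1.0]]
ft_force: [-0.9, 0.2, -0.6]
grip_width: 0.0513
gripper_force: 0.0
t 11.85 pos [0.4731 0.2512 0.2388] shift [-0.7862  0.4147  0.0058] turn [ 0.0016 -0.0016 -0.0007]
t 11.85 pos [0.4731 0.2512 0.2388] shift [-0.7877  0.4132  0.3058] turn [ 0.0016 -0.0016 -0.0007]
top can 216 ((0.47288957238197327, 0.22669851779937744), (0.07645401358604431, 0.03789185360074043), 13.57512378692627)
top nb 428 ((0.585024893283844, 0.23943981528282166), (0.08125858008861542, 0.07254578173160553), 48.098487854003906)
key 48 [ 0.4592 -0.1948  0.0553] [ 0.445 -0.208  0.05 ] [ 0.496 -0.184  0.061]
scene can 532 ((0.4735875129699707, 0.24819019436836243), (0.08154533058404922, 0.08306735754013062), 34.42692947387695)
scene nb 640 ((0.5848230719566345, 0.24126310646533966), (0.08345858752727509, 0.08328817039728165), 61.1295166015625)
key 42 [ 0.4614 -0.1924  0.0546] [ 0.449 -0.204  0.05 ] [ 0.474 -0.182  0.059]
```

View pics/s4.png

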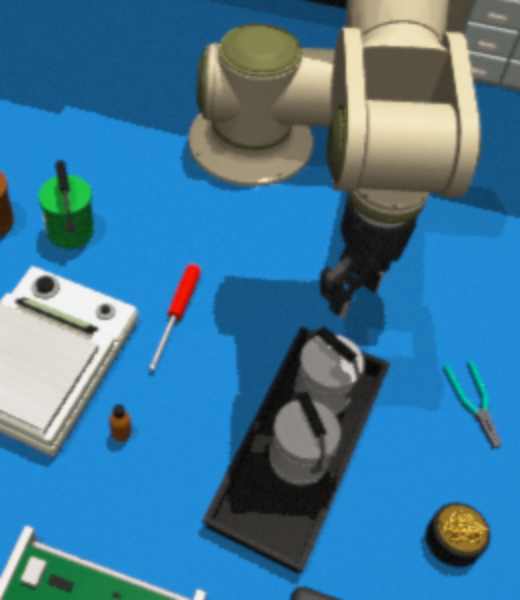

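The canister stands in the tray (crop (330,360)) with a gap to the neighbour, which hasn't moved, and the pan is empty. The keys are at crop (45,287) for zero and (105,310) for power. Moving above the zero key with the fingers shut and the closing line along scale y.

```bash
python3 -m handwheel '[[[-0.04,0.021,0],[0,0,0.02]],[[-0.12,0.063,0],[0,0,0.055]],[[-0.2,0.105,0],[0,0,0.095]],[[-0.28,0.147,0],[0,0,0.135]],[[-0.36,0.19,0],[0,0,0.17]],[[-0.44,0.232,0.003],[0,0,0.21]],[[-0.52,0.274,0.003],[0,0,0.25]],[[-0.6,0.316,0.003],[0,0,0.285]],[[-0.67,0.353,0.006],[0,0,0.32]],[[-0.73,0.384,0.006],[0.001,-0.001,0.345]]]' 0 20
python3 - <<'E'
from h import *
to([.459,-.193,.12],-95)
E
```

```text
time_s: 12.95
position: [0.4575, -0.1632, 0.2308]
tool_rot: [[0.999, -0.036, -0.006], [-0.036, -0.999, 0.002], [-0.006, -0.002, -1.0]]
ft_force: [-0.4, 1.4, -0.5]
grip_width: -0.0
gripper_force: 0.0
t 12.95 pos [ 0.4575 -0.1632  0.2308] shift [0.0064 0.06   0.2213] turn [-0.0006  0.002   0.0164]
```

```bash
python3 -m handwheel '[[[0.003,0.03,0.03],[0,0.002,0.008]],[[0.006,0.06,0.07],[0,0.002,0.016]],[[0.006,0.06,0.11],[0,0.002,0.016]],[[0.006,0.06,0.15],[0,0.002,0.016]],[[0.006,0.06,0.19],[0,0.002,0.016]],[[0.006,0.06,0.21],[0,0.002,0.016]],[[0.006,0.06,0.22],[0,0.002,0.016]],[[0.006,0.06,0.22],[0,0.002,0.016]],[[0.006,0.06,0.22],[0,0.002,0.016]]]'
python3 - <<'E'
from h import *
to([.459,-.193,.05],-95)
im,d,P=cloud('scene'); cv2.imwrite('pics/s5.png',cv2.resize(im[150:290,160:300,::-1],None,fx=4,fy=4))
p=camera_params('wrist'); im,_=get_image('wrist'); K,R,t=[np.array(p[k]) for k in 'KRt']
def proj(X):
    c=R@np.array(X)+t.ravel(); th=np.arctan2(np.hypot(c[0],c[1]),c[2]); return (K[[0,1],[0,1]]*th*c[:2]/np.hypot(c[0],c[1])+K[:2,2]).round(1)
print(proj([.459,-.193,.056]),proj([.467,-.092,.054]))
cv2.imwrite('pics/w5.png',im[...,::-1])
E
```

```text
time_s: 13.85
position: [0.4603, -0.1915, 0.1224]
tool_rot: [[0.997, -0.08, 0.003], [-0.08, -0.997, 0.0], [0.003, -0.0, -1.0]]
ft_force: [0.7, -0.7, -0.7]
grip_width: 0.0001
gripper_force: 0.0
t 13.85 pos [ 0.4603 -0.1915  0.1224] shift [-0.0028  0.0033  0.1448] turn [-0.0001 -0.001   0.0022]
[286.5 225.6] [147.9 223.7]
```

View pics/w5.png

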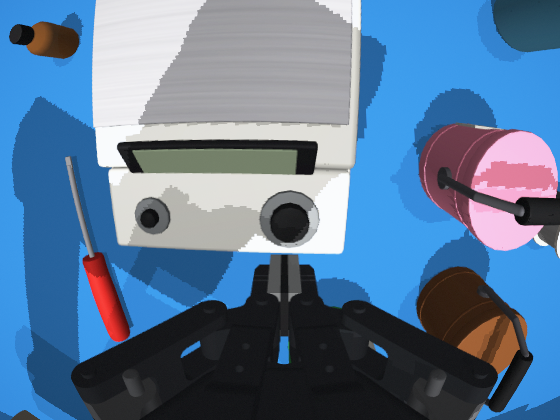

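View pics/s5.png

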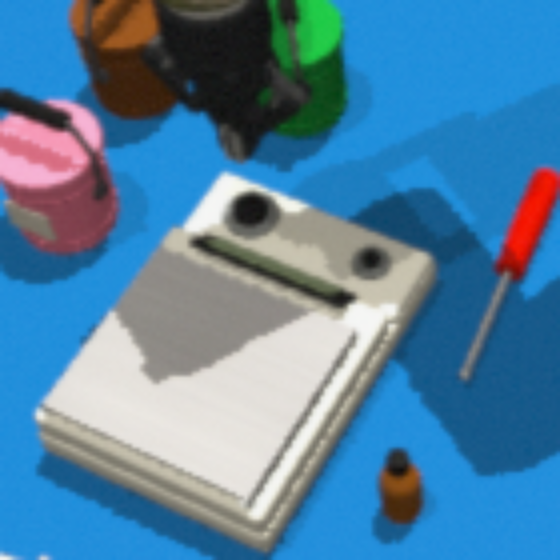

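The wrist view shows the zero key at (290,222) against a predicted (286,226), so the key is about 2 mm further +x and −y: I'll use (0.461, −0.195). Before descending, I'll check clearance to the green look-alike.

```bash
python3 - <<'E'
from h import *
for n in('top','scene'):
    z=np.load(n+'.npz'); im,d,P=z['im'].astype(int),z['d'],z['P']
    r,g,b=np.moveaxis(im,-1,0); m=(d>0)&(g>r+50)&(g>b+50)&(P[...,0]<.45)&(abs(P[...,1])<.4)
    print(n,m.sum(),P[m].min(0).round(3),P[m].max(0).round(3),np.median(P[m],0).round(3))
to([.461,-.195,.06],-95);to([.461,-.195,.049],-95)
E
```

```text
top 147 [ 0.313 -0.26   0.085] [ 0.348 -0.184  0.101] [ 0.33  -0.234  0.092]
scene 360 [ 0.269 -0.26   0.012] [ 0.353 -0.181  0.132] [ 0.321 -0.218  0.091]
t 13.95 pos [ 0.4603 -0.1915  0.1225] shift [0.0015 0.007  0.1249] turn [-0.0001 -0.001   0.0022]
t 13.95 pos [ 0.4603 -0.1915  0.1225] shift [0.0014 0.007  0.1469] turn [-0.0001 -0.001   0.0022]
```

```bash
python3 -m handwheel '[[[0.001,0.004,0.03],[0,0,0]],[[0.001,0.007,0.06],[0,0,0]],[[0.001,0.007,0.09],[0,0,0]],[[0.001,0.007,0.11],[0,0,0]],[[0.001,0.007,0.12],[0,0,0]],[[0.001,0.007,0.12],[0,0,0]],[[0.001,0.007,0.12],[0,0,0]]]'|egrep 'pos|ft'
python3 -m handwheel '[[[0,0,0.003],[0,0,0]],[[0,0,0.006],[0,0,0]],[[0,0,0.009],[0,0,0]],[[0,0,0.012],[0,0,0]],[[0,0,0.015],[0,0,0]],[[0,0,0.018],[0,0,0]],[[0,0,0.018],[0,0,0]],[[0,0,0.018],[0,0,0]]]'|egrep 'pos|ft'
```

```text
position: [0.4607, -0.1949, 0.0623]
ft_force: [0.5, -0.0, 0.1]
position: [0.4604, -0.1948, 0.0529]
ft_force: [-1.4, 0.2, 2.9]
```

```bash
python3 -m handwheel '[[[0,0,0.002],[0,0,0]],[[0,0,0.004],[0,0,0]],[[0,0,0.006],[0,0,0]],[[0,0,0.006],[0,0,0]],[[0,0,0.006],[0,0,0]]]'|egrep 'pos|ft'
python3 -m handwheel '[[[0,0,0.001],[0,0,0]],[[0,0,0.0015],[0,0,0]],[[0,0,0.0015],[0,0,0]]]'|egrep 'pos|ft'
```

```text
position: [0.4605, -0.1948, 0.05]
ft_force: [-0.9, 1.3, 7.2]
position: [0.4605, -0.1948, 0.0499]
ft_force: [-3.2, 2.2, 14.9]
```

The force rose past 5 N with no further travel at 0.050, so the key is on its stop and fully down. Retreating.

```bash
python3 -m handwheel '[[[0,0,-0.01],[0,0,0]],[[0,0,-0.03],[0,0,0]],[[0,0,-0.07],[0,0,0]],[[0,0,-0.12],[0,0,0]],[[0,0,-0.18],[0,0,0]],[[0,0,-0.24],[0,0,0]],[[0,0,-0.28],[0,0,0]],[[0,0,-0.28],[0,0,0]],[[0,0,-0.28],[0,0,0]]]'
python3 - <<'E'
from h import *
for n in('scene',):
    im,d,P=cloud(n); X,Y,Z=np.moveaxis(P,-1,0); br=im.max(-1)
    m=(d>0)&(np.hypot(X-.461,Y+.195)<.012)&(br<60); print('key z',m.sum(),np.median(Z[m]).round(4))
    for c,s in(((.472,.2505),'can'),((.583,.241),'nb')):
        m=(d>0)&(np.hypot(X-c[0],Y-c[1])<.06)&(Z>.088)&(Z<.106)&(br>80)
        print(s,m.sum(),cv2.minAreaRect(P[m][:,:2].astype(np.float32))[0],np.median(Z[m]))
    cv2.imwrite('pics/s6.png',im[...,::-1])
E
```

```text
time_s: 17.15
position: [0.4599, -0.1947, 0.1887]
tool_rot: [[0.997, -0.08, 0.002], [-0.08, -0.997, 0.001], [0.002, -0.001, -1.0]]
ft_force: [-0.3, 0.3, -1.5]
grip_width: -0.0003
gripper_force: 0.0
key z 99 0.2188
can 542 (0.4744347929954529, 0.24886223673820496) 0.09655086195158041
nb 646 (0.5851374268531799, 0.24103844165802002) 0.09647787730462351
```

View pics/s6.png

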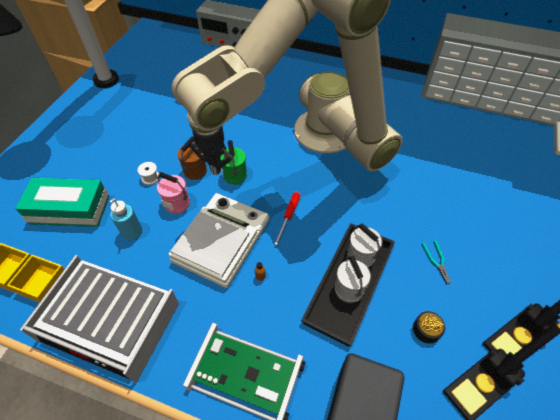

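The scene view shows both tins upright in the tray at (366,245) and (352,280). The pan is empty, the gripper is clear, and the bystanders are where they were. Handing in.

```bash
python3 -c "from rig import close_job; print(close_job())"
```

```text
the job is handed in; nothing more can be done
None
```

The job is handed in at about 17 s: the canister stands flat in the tray's free end, the neighbour hasn't moved, and the zero key went fully down to its stop before I lifted clear; I couldn't measure its return because the gripper blocked that view.

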